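# Isolate the curing box, then hold its sprung hatch just below balance

### The job

Make the lens-cement curing box safe by moving its flat isolator key from the wooden holder to the slot in the housing on the box's side, blade pushed fully home and left there. With the key home, raise the sprung hatch by its front bar past its balance point (about 63 degrees open) without letting it fly fully open, then ease it back to just below that point, about 54 degrees, so that its spring can be adjusted. Finish while still holding the hatch there, motionless, and leave the other things on the desk undisturbed.

Things in the scene. Friction and masses are not known exactly. Their poses are not given: they have to be found in the camera images.
- curing_box: Lens-cement curing box, fixed: a low grey case 170 (x) x 200 (y) x 80 mm, its top a hatch. Origin on the desk under the case's centre; at yaw 0 its x points away from the robot (to the hinge side), y left, z up. A grey plastic isolator housing, 50 (x) x 60 (y) x 70 mm high, stands at its left (+y) side, centred at x -20, y +145 mm in the box frame.
- isolator_slot (a point): Centre of the mouth of the isolator slot, on the top face of the isolator housing, 70 mm above the desk. The slot opens upward, is 9 mm (box x) by 25 mm (box y) and 36 mm deep. Its axes are those of the box.
- isolator_key: Loose key, 60 g: flat steel blade 4 (x) x 20 (y) x 30 mm long, pointing down under a black plastic head 14 (x) x 34 (y) x 45 mm high. Origin at the blade's tip, z up: shoulder (head's underside) at z 30, top at z 75 mm. At the start it stands upright in the holder. Fully home: shoulder on the housing's top, tip 30 mm below the slot mouth. Either way round fits.
- key_holder: Fixed wooden block 55 (x) x 65 (y) x 40 mm high with a slot 9 x 25 mm in its top in which the key stands, shoulder on the block's top. Origin on the desk under its centre, same axes as the key in it.
- hatch_hinge (a point): Middle of the hinge line, 85 mm above the desk, 75 mm behind the centre of the box. The hinge runs along the box's y. The hatch in front of it is a grey panel 148 mm long, 196 mm wide, 8 mm thick with an amber window, and ahead of that a steel pull bar on two side arms.
- hatch_bar (a point): Middle of the round steel pull bar (12 mm diameter, along the box's y, 130 mm free between its arms), in the panel's plane 210 mm from the hinge line; 44 mm clear between bar and panel edge. Closed, it is 85 mm above the desk, 50 mm in front of the case. Pinch it from above, one finger in the gap; it turns between the fingers as the hatch swings, so the gripper can stay vertical.
- hatch (a joint): Opening angle of the hatch in rad: 0 closed (level), growing as the bar rises and moves away from the robot; 1.57 upright, stop at 1.75. The 0.9 kg hatch has a spring and balances (unstably) at 1.10 rad (63 degrees). Below that it falls shut when let go (1.6 N at the bar when closed, 0.5 N at 0.94 rad); above it it swings by itself to the stop.
- solder_spool: Bystander: red spool of solder, 53 mm diameter, 34 mm high. Origin under its centre.
- film_can_1: Bystander: black film can, 33 mm diameter, 49 mm high. Origin under its centre.
- chrome_housing: Bystander: small chrome housing 28x50x51 mm. Origin under its centre.
- loupe_2: Bystander: small black eye loupe 34 mm diameter, 28 mm high. Origin under its centre.
- silver_wheel: Bystander: flat silver ring 46 mm diameter, 10 mm high. Origin under its centre.
Mind the look-alikes: they are no part of the job. Of the things like the isolator_key, leave any that is turquoise or white; of the rest the smaller one is meant.

How it is judged:
By the outcome, as a careful person would: the job done as asked, in the order asked, and still so for the second after the job is handed in, while the arm keeps its last pose, push and grip.
It also fails if it takes over 64 s, if anything falls off the work surface, if the arm or the gripper's body presses on something with over 40 N, if the wrist force passes 120 N, or if a joint passes its speed limit or range.

### The arm

A 6-joint arm with a two-finger parallel gripper is mounted at the origin on a cart in front of the work surface, level with it; the furniture and walls round the work are solid. World frame = base frame: x ahead of the robot, y to its left, z up, the work surface at z = 0. Lengths are in m, angles in rad, forces in N, time in s.
With the tool pointing down it reaches from about 0.35 to 0.85 m from the base axis. Payload 8.1 kg.
Tool frame: the origin (TCP) lies between the finger pads; the fingertips stand 11 mm ahead of it and the grasp point (between the pads) lies 8 mm behind it (tips_ahead is the z of the fingertips in the tool frame, in m); z points along the fingers, y is the line along which they close (so a half turn about z gives the same grasp; the last joint's range is limited). The gripper opens to 93 mm and grips with 3 to 60 N. Pads are 15 mm wide; open, the fingers measure 128 mm over their backs; the gripper's body (75 mm by 188 mm) begins 65 mm behind the grasp point.
Start: joints at [1.036, 0.13, 1.488, -0, 1.523, -0.085], TCP at [0.261, 0.54, 0.203] pointing down, gripper open.
Joint ranges: [-2.96, 2.96], [-0.89, 2.26], [0.02, 2.5], [-1.34, 4.48], [0, 2.73], [-2.66, 2.66]. Speed limits (rad/s): [2.39, 2.39, 2.79, 3.14, 3.14, 3.14].

### API

Orientations are given as a rotation vector (axis times angle).
In Python, from plant import read_state, read_camera, close_job, tips_ahead gives the robot as it stands. The module is installed in compiled form; this text tells all that it offers.
- The arm moves only by the tool move_arm, never from a script. Its argument "plan" is a list of rows, each a list of 7 numbers: the turn, a rotation vector about the tool's x, y, z in units of 6 degrees (1.0 is 6 degrees), then the shift along the tool's x, y, z in units of 25 mm (1.0 is 25 mm), then the finger opening in mm, from 0 to 93. A call has exactly 10 rows; each row shifts and turns the commanded pose from where the row before left it, along the tool's axes as they then stand; what a row does not reach is not made up. A row lasts 1/10 s, in which the tool goes at most 50 mm and 8.59 degrees, less where a joint would pass 70% of its speed; a pose out of reach is approached as far as the arm can. A call is refused whole if a number of a shift passes 1 or a number of a turn 1, either way. A call with a gripper value outside its range is refused whole. The fingers move at their own pace and stop on an object; "force" is the grip in N (left out, the last holds). Time passes only in rows, so rows that do not move let the fingers close, or fill a call up. It gives the time, the measured TCP pose, the force, the opening and the grip force at its end, in the units of the state.
- read_state(): the state, without advancing time (a new reading comes with each control period).
- read_camera(name): name is "scene" or "top"; returns a dict with "frame" (420x560x3 uint8, red, green, blue), "z_map" (420x560 float32, m along the optical axis (not along the pixel's ray), 0 where there is no reading), "fx", "fy", "cx", "cy" (pixels), "distortion" ([k1, k2, p1, p2, k3] as OpenCV has them; the pictures are not rectified), "rvec" (rotation vector, rad) and "tvec" (3), from world to camera coordinates, as OpenCV has them. Camera axes: x right, y down, z forward; pixel columns grow to the right and rows downward; lengths in m; the calibration is good to about 2 mm. A picture is of the moment at which its call begins.
- close_job(): hands the job in; it is judged then, once.
The state is a dict: "t": time; "q": joint angles; "dq": joint speeds; "joint_torque": joint torques, N m; "tool_pos": TCP position; "orientation": TCP orientation; "force": force on the tool from outside, world axes, zero at the start; "wrist_torque": the same for the moment, N m; "opening": finger opening in m; "gripper_force": force on a finger pad.
Only numpy, scipy, OpenCV 4.12 (cv2) and the standard library are available. Lean on these libraries where they do the work, as an engineer would, in place of code of your own. Each camera call takes 0.05 s, during which the arm holds its last target. There are 200 camera calls.

## Working session

There is one attempt and no reset: what is moved stays moved. The work goes in short steps, Python scripts to look and compute and a tool call to move; the robot and the scene stay as the last step left them, time stands still between calls to the robot, and variables do not carry over. Pictures are saved under pics/ and viewed, at most 10 in all, crops included, and the job is handed in when it is done.

Besides the shell and the picture viewer there is one more tool, called after "Call:" in YAML: its name, and indented under it one key for each argument. move_arm: Moves the arm, as the interface text tells. Its arguments: {"type":"object","properties":{"plan":{"type":"array","items":{"type":"array","items":{"type":"number"}}},"force":{"type":"number"}},"required":["plan"]}

```bash
mkdir -p pics
cat > h.py <<'E'
import numpy as np, cv2
from plant import read_state, read_camera, close_job, tips_ahead
def cam(n):
    c=read_camera(n); c['K']=np.array([[c['fx'],0,c['cx']],[0,c['fy'],c['cy']],[0,0,1]]); c['D']=np.array(c['distortion'],float)
    c['R']=cv2.Rodrigues(np.array(c['rvec'],float))[0]; c['t']=np.array(c['tvec'],float); return c
def plane(c,px,z):
    u=cv2.undistortPoints(np.array(px,float).reshape(-1,1,2),c['K'],c['D']).reshape(-1,2)
    d=np.c_[u,np.ones(len(u))]@c['R']; o=-c['R'].T@c['t']; return o+d*((z-o[2])/d[:,2])[:,None]
def cloud(c):
    h,w=c['z_map'].shape; g=np.stack(np.meshgrid(np.arange(w),np.arange(h)),-1).reshape(-1,1,2).astype(float)
    u=cv2.undistortPoints(g,c['K'],c['D']).reshape(-1,2); z=c['z_map'].reshape(-1,1)
    return ((np.c_[u,np.ones(len(u))]*z-c['t'])@c['R']).reshape(h,w,3)
def proj(c,p): return cv2.projectPoints(np.array(p,float).reshape(-1,1,3),np.array(c['rvec'],float),c['t'],c['K'],c['D'])[0].reshape(-1,2)
def save(n,im,s=1): cv2.imwrite('pics/'+n,cv2.resize(im[...,::-1],None,fx=s,fy=s,interpolation=cv2.INTER_CUBIC))
E
python3 - <<'E'
from h import *
for n in('scene','top'):
    c=cam(n); save(n+'0.png',c['frame'],1.4); print(n,-c['R'].T@c['t'],c['fx'],c['D'])
s=read_state();print(s,tips_ahead)
E
```

```text
scene [-0.05330083  0.46146056  0.54768741] 409.9923522984002 [-0.11382055  0.          0.          0.          0.        ]
top [0.48097141 0.02113907 0.93981153] 397.2780871504276 [-0.05278032  0.          0.          0.          0.        ]
{'t': 0.1, 'q': array([ 1.03558207e+00,  1.31103393e-01,  1.48919470e+00,  4.31402857e-05,
        1.52299646e+00, -8.54301630e-02]), 'dq': array([ 0.00061353,  0.00071063, -0.00387273, -0.00129667, -0.00126994,
       -0.00203417]), 'joint_torque': array([ 7.83234500e-04, -5.61335385e+01, -4.93095088e+01,  7.70038250e-02,
        2.90679408e-02, -1.54081744e-05]), 'tool_pos': array([0.26056095, 0.5398573 , 0.20156842]), 'orientation': array([-7.00456647e-01, -3.06193332e+00,  2.52453104e-03]), 'force': array([-0.21780009,  0.11378919,  0.28672514]), 'wrist_torque': array([ 0.03582704, -0.04233568, -0.0015057 ]), 'gripper_force': 0.0, 'opening': 0.09312514392934029} 0.011
```

View pics/scene0.png

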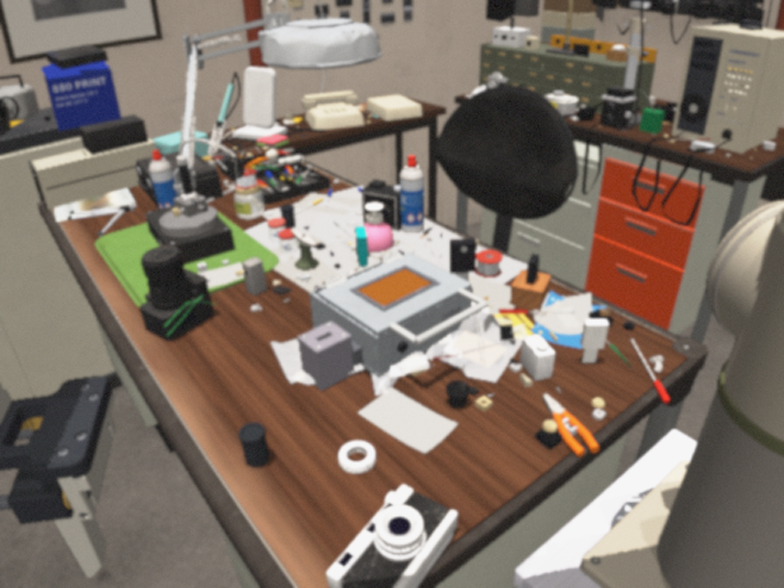

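View pics/top0.png

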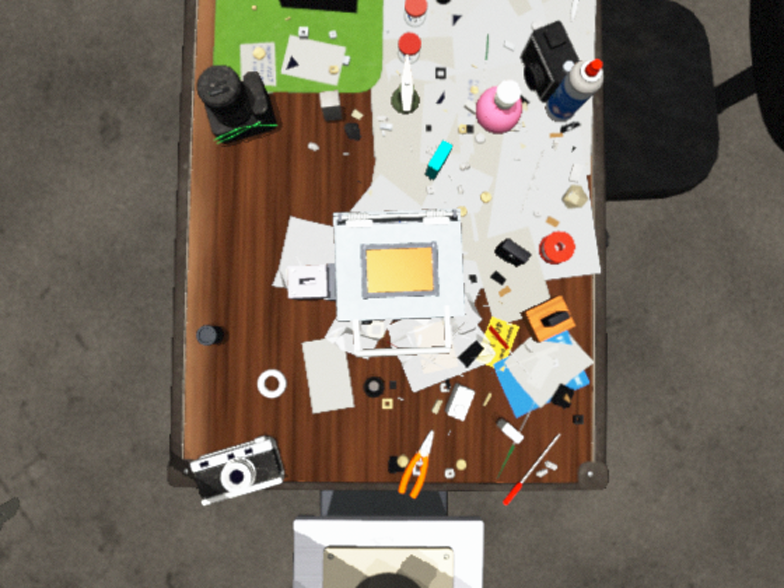

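Scene: box at (400,300), housing at (327,350), orange wooden holder with a black key at (531,275), tall black thing at (462,252), turquoise at (361,245), white at (595,340). Top: holder with key at (550,318), black thing at (512,250), turquoise at (438,158), white at (510,430). I'll measure the two black candidates and confirm in an enlarged crop.

Run:
```python
from h import *
c=cam('top');s=cam('scene')
a=c['frame'][150:260,330:440]; b=s['frame'][150:230,300:410]
im=np.hstack([cv2.resize(a,(400,400),interpolation=3),cv2.resize(b,(400,291),interpolation=3).__class__(0) if 0 else np.vstack([cv2.resize(b,(400,291),interpolation=3),np.zeros((109,400,3),np.uint8)])])
save('crop1.png',im)
P=cloud(c)
for n,(u,v) in dict(holderkey=(550,318),black=(512,250),turq=(438,158),white=(510,430),housing=(308,281)).items():
    u,v=int(u/1.4),int(v/1.4); w=P[v-22:v+23,u-22:u+23].reshape(-1,3); 
    print(n,P[v,u].round(3))
    f=c['frame'][v-22:v+23,u-22:u+23].reshape(-1,3).astype(int)
    for lo,hi in((.03,.055),(.06,.08),(.08,.1),(.1,.13)):
        m=((w[:,2]>lo)&(w[:,2]<hi))
        if m.sum()>8:
            q=w[m]; r=cv2.minAreaRect((q[:,:2]*1000).astype(np.float32)); print('  ',lo,hi,m.sum(),'z',np.median(q[:,2]).round(4),'c',np.round(r[0],1),'size',np.round(r[1],1),'ang',round(r[2],1))
```

```text
holderkey [ 0.493 -0.244  0.081]
   0.03 0.055 569 z 0.0398 c [ 492.2 -258.4] size [55.6 65.6] ang 25.1
   0.06 0.08 32 z 0.0707 c [ 495.4 -253.3] size [11.8 32.7] ang 49.1
   0.08 0.1 98 z 0.0842 c [ 491.7 -257.8] size [14.1 32.1] ang 24.2
black [ 0.596 -0.179  0.101]
   0.03 0.055 27 z 0.0497 c [ 589.3 -181.3] size [46.6 11. ] ang 44.1
   0.06 0.08 49 z 0.0699 c [ 590.7 -180.6] size [47.5 14.2] ang 38.3
   0.08 0.1 75 z 0.0933 c [ 595.7 -187.2] size [46.3 20. ] ang 57.2
   0.1 0.13 161 z 0.1017 c [ 595.5 -187.2] size [45.9 18. ] ang 56.7
turq [ 0.736 -0.065  0.104]
   0.03 0.055 14 z 0.051 c [727.9 -69. ] size [15.8 36.9] ang 28.1
   0.06 0.08 29 z 0.0704 c [731.1 -71.8] size [15.8 42.8] ang 34.0
   0.08 0.1 32 z 0.0929 c [731.5 -73.2] size [15.4 45.8] ang 35.3
   0.1 0.13 193 z 0.1048 c [739.7 -68.5] size [19.9 46.2] ang 58.3
white [ 0.318 -0.184  0.076]
   0.03 0.055 77 z 0.0412 c [ 325.4 -178.1] size [ 75.  107.5] ang 65.2
   0.06 0.08 103 z 0.0742 c [ 313.6 -189.6] size [33.6 13.9] ang 54.0
housing [0.55  0.137 0.035]
   0.03 0.055 217 z 0.0449 c [547.4 128.1] size [58.8 71.6] ang 0.3
   0.06 0.08 621 z 0.0703 c [538.6 126.9] size [82.6 76.8] ang 2.9
   0.08 0.1 135 z 0.0886 c [546.4  86.3] size [94.7  7.4] ang 1.0
```

View pics/crop1.png

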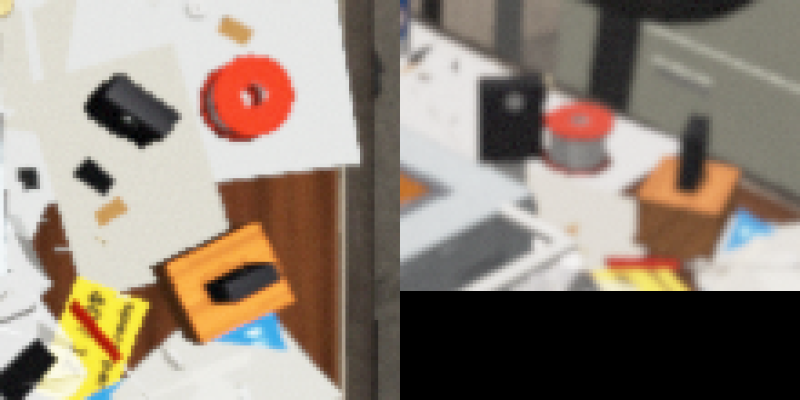

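The key meant is the black 14x33 mm one in the holder (top px (550,318), top at z≈0.085). The other black one, at (512,250), is bigger (46x20, 0.10 high), and the turquoise and white ones are excluded. Next I measure the slot, box yaw and bar.

Run:
```python
from h import *
for n in('top','scene'):
    c=cam(n);P=cloud(c);f=c['frame'].astype(int);X,Y,Z=P[...,0],P[...,1],P[...,2]
    g=f.sum(2)
    def rect(nm,m):
        q=P[m][:,:2]*1000; q=q.astype(np.float32)
        if len(q)<5: print(nm,len(q));return
        r=cv2.minAreaRect(q);print(n,nm,len(q),'z',np.median(P[m][:,2]).round(4),'c',np.round(r[0],1),np.round(r[1],1),round(r[2],2))
    hm=(abs(Z-.07)<.004)&(X>.48)&(X<.6)&(Y>.10)&(Y<.19); 
    m=cv2.morphologyEx(hm.astype(np.uint8),cv2.MORPH_OPEN,np.ones((3,3)))>0
    rect('housing',m)
    cv=np.zeros(m.shape,np.uint8); 
    h=cv2.convexHull(np.argwhere(m)[:,::-1].astype(np.int32)); cv2.fillConvexPoly(cv,h,1); cv=cv2.erode(cv,np.ones((5,5)))>0
    med=np.median(g[cv]); sm=cv&(g<med*0.7); print('slot px',sm.sum(),'med',med)
    px=np.argwhere(sm)[:,::-1]; w=(med-g[sm]); q=plane(c,px,.07)*1000
    ctr=(q*w[:,None]).sum(0)/w.sum(); r=cv2.minAreaRect(q[:,:2].astype(np.float32)); print(n,'slot',ctr.round(1),np.round(r,1) if 0 else r)
    pm=(abs(Z-.089)<.005)&(X>.47)&(X<.68)&(Y<.1)&(Y>-.14); pm=cv2.morphologyEx(pm.astype(np.uint8),cv2.MORPH_OPEN,np.ones((9,9)))>0; rect('panel',pm)
    bm=(Z>.075)&(Z<.1)&(X>.35)&(X<.455)&(Y<.09)&(Y>-.12); rect('bar',bm)
    if n=='top':
      xs=X[bm];ys=Y[bm]; 
      if len(xs)>5:
        k=xs<np.percentile(xs,60); print('bar line',np.polyfit(ys[k],xs[k],1),xs[k].mean(),ys[k].min(),ys[k].max())
    km=(Z>.078)&(Z<.095)&(abs(X-.4917)<.03)&(abs(Y+.2578)<.03); rect('keytop',km)
    om=(abs(Z-.04)<.004)&(abs(X-.4917)<.06)&(abs(Y+.2578)<.06)&(f[...,0]-f[...,2]>60); rect('holder',om)
s=read_state();R=cv2.Rodrigues(s['orientation'])[0];print(R.round(3),s['tool_pos'])
```

```text
top housing 577 z 0.0702 c [546.4 135.7] [50.5 59.8] 2.16
slot px 28 med 742.0
top slot [547.8 137.7  70. ] ((547.5125732421875, 134.9178466796875), (7.234341621398926, 22.673309326171875), 10.245260238647461)
top panel 6017 z 0.0892 c [571.9  -8.6] [165.9 196.2] 2.9
top bar 427 z 0.0892 c [442.7 -14.9] [150.4  23.5] 89.75
bar line [-0.02543518  0.43696438] 0.43706627839269385 -0.0860576900096898 0.05773848385649962
top keytop 101 z 0.0844 c [ 491.6 -258. ] [14.4 32. ] 25.57
top holder 511 z 0.0399 c [ 492.4 -258.8] [55.  65.9] 25.55
scene housing 461 z 0.0697 c [545.5 134. ] [53.6 61.8] 2.96
slot px 20 med 576.0
scene slot [543.8 134.7  70. ] ((543.7127685546875, 135.1118621826172), (5.641696453094482, 19.950960159301758), 3.957852602005005)
scene panel 3294 z 0.0892 c [564.   -9.8] [176.  197.5] 2.6
scene bar 401 z 0.0884 c [441.1 -15.8] [150.4  26.7] 89.86
scene keytop 50 z 0.083 c [ 490.1 -256.5] [14.3 38.7] 24.6
scene holder 245 z 0.0383 c [ 490. -258.] [54.3 68.7] 25.48
[[-0.901  0.435 -0.   ]
 [ 0.435  0.901 -0.001]
 [ 0.    -0.001 -1.   ]] [0.26076455 0.54014921 0.20217026]
```

Call:
move_arm:
  plan:
    - [0,0,0.92,0,0,0,50]
    - [0,0,0.92,0,0,0,50]
    - [0,0,0.92,0,0,0,50]
    - [0,0,0.92,0,0,0,50]
    - [0,0,0.92,0,0,0,50]
    - [0,0,0.92,0,0,0,50]
    - [0,0,0.93,0,0,0,50]
    - [0,0,0,-0.6,-0.1,0,50]
    - [0,0,0,-1,-0.16,0,50]
    - [0,0,0,-1,-0.16,0,50]

```text
t: 1.3
tool_pos: [0.2793, 0.4765, 0.2023]
orientation: [1.675, 2.658, -0.0]
force: [0.2, 0.1, 0.6]
opening: 0.0499
gripper_force: 0.0
```

Call:
move_arm:
  plan:
    - [0,0,0,-1,-0.16,0,50]
    - [0,0,0,-1,-0.16,0,50]
    - [0,0,0,-1,-0.16,0,50]
    - [0,0,0,-1,-0.16,0,50]
    - [0,0,0,-1,-0.16,0,50]
    - [0,0,0,-1,-0.16,0,50]
    - [0,0,0,-1,-0.16,0,50]
    - [0,0,0,-1,-0.16,0,50]
    - [0,0,0,-1,-0.16,0,50]
    - [0,0,0,-1,-0.16,0,50]

```text
t: 2.3
tool_pos: [0.3512, 0.2334, 0.2026]
orientation: [1.675, 2.657, 0.001]
force: [0.5, -0.8, 0.1]
opening: 0.0499
gripper_force: 0.0
```

Call:
move_arm:
  plan:
    - [0,0,0,-1,-0.16,0,50]
    - [0,0,0,-1,-0.16,0,50]
    - [0,0,0,-1,-0.16,0,50]
    - [0,0,0,-1,-0.16,0,50]
    - [0,0,0,-1,-0.16,0,50]
    - [0,0,0,-1,-0.16,0,50]
    - [0,0,0,-1,-0.16,0,50]
    - [0,0,0,-1,-0.16,0,50]
    - [0,0,0,-1,-0.16,0,50]
    - [0,0,0,-1,-0.16,0,50]

```text
t: 3.3
tool_pos: [0.4229, -0.0096, 0.2026]
orientation: [1.676, 2.657, 0.0]
force: [0.6, -0.1, -0.9]
opening: 0.0501
gripper_force: 0.0
```

```bash
cat >> h.py <<'E'
def go(x,y,z,az=None):
    s=read_state();R=cv2.Rodrigues(s['orientation'])[0]
    print('pos',s['tool_pos'].round(4),'yaz',np.degrees(np.arctan2(R[1,1],R[0,1])).round(2),'zax',R[:,2].round(4),'F',s['force'].round(1),'open',s['opening'].round(4),s['gripper_force'].round(1),'t',round(s['t'],2))
    print('tool shift units',(R.T@(np.array([x,y,z])-s['tool_pos'])/.025).round(3), 'turn',None if az is None else (np.degrees(np.arctan2(R[1,1],R[0,1]))-az)/6)
E
python3 -c "
from h import *
go(.4918,-.2583,.057,25.5)"
```

```text
Traceback (most recent call last):
  File "h.py", line 17, in go
    print('pos',s['tool_pos'].round(4),'yaz',np.degrees(np.arctan2(R[1,1],R[0,1])).round(2),'zax',R[:,2].round(4),'F',s['force'].round(1),'open',s['opening'].round(4),s['gripper_force'].round(1),'t',round(s['t'],2))
                                                                                                                                                 ^^^^^^^^^^^^^^^^^^
AttributeError: 'float' object has no attribute 'round'
```

Call:
move_arm:
  plan:
    - [0,0,0,-1,-0.18,0,50]
    - [0,0,0,-1,-0.18,0,50]
    - [0,0,0,-1,-0.18,0,50]
    - [0,0,0,-1,-0.18,0,50]
    - [0,0,0,-1,-0.18,0,50]
    - [0,0,0,-1,-0.18,0,50]
    - [0,0,0,-1,-0.18,0,50]
    - [0,0,0,-1,-0.18,0,50]
    - [0,0,0,-1,-0.18,0,50]
    - [0,0,0,-0.9,-0.17,0,50]

```text
t: 4.3
tool_pos: [0.4891, -0.2523, 0.2025]
orientation: [-1.676, -2.657, 0.0]
force: [0.4, -0.5, 0.0]
opening: 0.0503
gripper_force: 0.0
```

```bash
sed -i "s/s\['opening'\].round(4),s\['gripper_force'\].round(1)/round(float(s['opening']),4),round(float(s['gripper_force']),1)/" h.py
python3 -c "
from h import *
c=cam('scene');save('a1.png',c['frame'],1.4)
go(.4918,-.2583,.057,25.5)"
```

```text
pos [ 0.4893 -0.2551  0.2023] yaz 25.44 zax [ 2.0e-04 -1.8e-03 -1.0e+00] F [-2.5 -0.5  0.2] open 0.0497 0.0 t 4.35
tool shift units [-0.148  0.039  5.812] turn -0.010469832951065664
```

View pics/a1.png

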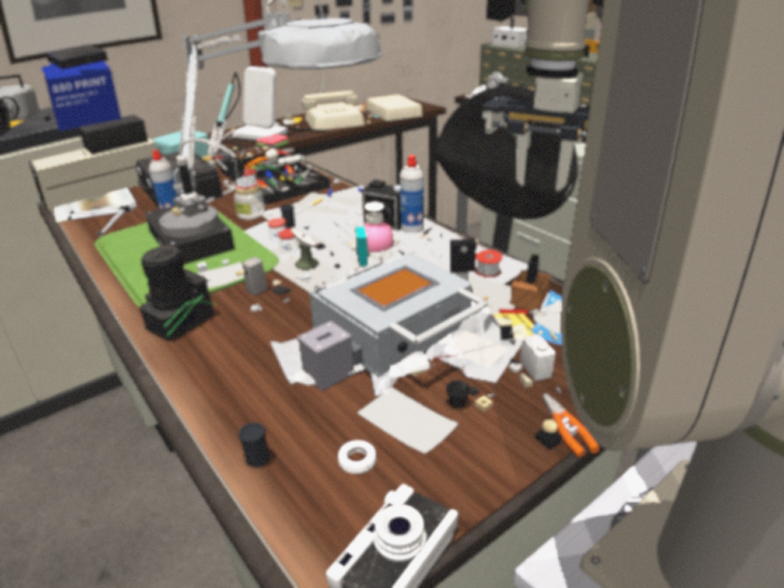

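The gripper (548,115) hangs over the holder and key (531,275). Next I lower straight down.

Call:
move_arm:
  plan:
    - [0,0,0,-0.14,0.04,0.4,50]
    - [0,0,0,0,0,0.8,50]
    - [0,0,0,0,0,0.8,50]
    - [0,0,0,0,0,0.8,50]
    - [0,0,0,0,0,0.7,50]
    - [0,0,0,0,0,0.7,50]
    - [0,0,0,0,0,0.6,50]
    - [0,0,0,0,0,0.5,50]
    - [0,0,0,0,0,0.5,50]
    - [0,0,0,0,0,0,50]

```text
t: 5.35
tool_pos: [0.4902, -0.2529, 0.0554]
orientation: [-1.674, -2.655, -0.0]
force: [-1.2, 0.2, 0.2]
opening: 0.0502
gripper_force: 0.0
```

```bash
python3 -c "
from h import *
go(.4918,-.2583,.057,25.5)"
```

```text
pos [ 0.4902 -0.2529  0.0554] yaz 25.54 zax [-0.0026  0.0017 -1.    ] F [-1.2  0.2  0.2] open 0.0502 0.0 t 5.35
tool shift units [-0.221 -0.034 -0.065] turn 0.006158992981989779
```

Call:
move_arm:
  plan:
    - [0,0,0,-0.1,0,0,30]
    - [0,0,0,-0.1,0,0,12]
    - [0,0,0,0,0,0,5]
    - [0,0,0,0,0,0,5]
    - [0,0,0,0,0,0,5]
    - [0,0,0,0,0,0,5]
    - [0,0,0,0,0,0,5]
    - [0,0,0,0,0,0,5]
    - [0,0,0,0,0,0,5]
    - [0,0,0,0,0,0,5]
  force: 30

```text
t: 6.35
tool_pos: [0.4938, -0.2585, 0.0578]
orientation: [1.675, 2.657, -0.0]
force: [0.3, -0.3, 2.6]
opening: 0.0134
gripper_force: 29.8
```

```bash
python3 -c "
from h import *
go(.4918,-.2583,.057,25.5)"
```

```text
pos [ 0.4938 -0.2585  0.0578] yaz 25.53 zax [ 5.e-04 -3.e-04 -1.e+00] F [ 0.3 -0.3  2.6] open 0.0134 29.8 t 6.35
tool shift units [ 0.041 -0.067  0.034] turn 0.004825886766308685
```

Call:
move_arm:
  plan:
    - [0,0,0,0,0,-0.2,5]
    - [0,0,0,0,0,-0.4,5]
    - [0,0,0,0,0,-0.6,5]
    - [0,0,0,0,0,-0.8,5]
    - [0,0,0,0,0,-0.8,5]
    - [0,0,0,0,0,-0.8,5]
    - [0,0,0,0,0,-0.8,5]
    - [0,0,0,0,0,-0.8,5]
    - [0,0,0,0,0,-0.6,5]
    - [0,0,0,0,0,0,5]

```text
t: 7.35
tool_pos: [0.495, -0.2593, 0.2062]
orientation: [1.673, 2.653, -0.0]
force: [0.6, -0.5, -1.0]
opening: 0.0134
gripper_force: 29.8
```

Call:
move_arm:
  plan:
    - [0,0,0.5,0.3,0,0,5]
    - [0,0,0.5,0.5,0,0,5]
    - [0,0,0.5,0.7,0,0,5]
    - [0,0,0.5,0.8,0,0,5]
    - [0,0,0.5,0.8,0,0,5]
    - [0,0,0.5,0.8,0,0,5]
    - [0,0,0.5,0.8,0,0,5]
    - [0,0,0.3,0.8,0,0,5]
    - [0,0,0,0.8,0,0,5]
    - [0,0,0,0.8,0,0,5]

```text
t: 8.35
tool_pos: [0.4589, -0.0846, 0.2016]
orientation: [-2.167, -2.273, 0.001]
force: [0.9, 0.1, 0.1]
opening: 0.0135
gripper_force: 29.8
```

```bash
python3 -c "
from h import *
go(.5463,.1356,.2,2.6)"
```

```text
pos [ 0.4589 -0.0846  0.2016] yaz 2.72 zax [-1.3e-03  4.0e-04 -1.0e+00] F [0.9 0.1 0.1] open 0.0135 29.8 t 8.35
tool shift units [8.634 3.911 0.062] turn 0.01957402527775276
```

Call:
move_arm:
  plan:
    - [0,0,0,0.9,0.4,0,5]
    - [0,0,0,0.9,0.4,0,5]
    - [0,0,0,0.9,0.4,0,5]
    - [0,0,0,0.9,0.4,0,5]
    - [0,0,0,0.9,0.4,0,5]
    - [0,0,0,0.9,0.4,0,5]
    - [0,0,0,0.9,0.4,0,5]
    - [0,0,0,0.9,0.4,0,5]
    - [0,0,0,0.9,0.4,0,5]
    - [0,0,0,0.4,0.25,0,5]

```text
t: 9.35
tool_pos: [0.5453, 0.133, 0.2014]
orientation: [-2.165, -2.274, 0.001]
force: [-0.2, -0.2, -0.4]
opening: 0.0137
gripper_force: 29.8
```

```bash
python3 -c "
from h import *
go(.5463,.1356,.2,2.6)"
```

```text
pos [0.5453 0.133  0.2014] yaz 2.81 zax [-1.6e-03  2.0e-04 -1.0e+00] F [-0.2 -0.2 -0.4] open 0.0137 29.8 t 9.35
tool shift units [0.103 0.046 0.058] turn 0.03557460540517495
```

Call:
move_arm:
  plan:
    - [0,0,0.03,0.05,0.05,0.3,5]
    - [0,0,0,0,0,0.5,5]
    - [0,0,0,0,0,0.5,5]
    - [0,0,0,0,0,0.5,5]
    - [0,0,0,0,0,0.5,5]
    - [0,0,0,0,0,0.3,5]
    - [0,0,0,0,0,0.2,5]
    - [0,0,0,0,0,0,5]
    - [0,0,0,0,0,0,5]
    - [0,0,0,0,0,0,5]

```text
t: 10.35
tool_pos: [0.5473, 0.1327, 0.1333]
orientation: [2.171, 2.27, 0.002]
force: [0.5, 0.9, -0.1]
opening: 0.0136
gripper_force: 29.8
```

```bash
python3 -c "
from h import *
c=cam('scene');t=cam('top')
x,y=proj(c,[.546,.136,.09])[0].astype(int);print(x,y)
a=c['frame'][y-45:y+45,x-50:x+50]
save('b1.png',a,6)
go(.5463,.1356,.127,2.6)
print(proj(c,[[.5463,.1356,.07],[.5463,.1356,.08]]))"
```

```text
229 231
pos [0.5472 0.1327 0.1332] yaz 2.55 zax [ 1.2e-03  2.0e-04 -1.0e+00] F [ 0.7  0.1 -1.1] open 0.014 29.8 t 10.45
tool shift units [ 0.117 -0.031  0.25 ] turn -0.007530559563212691
[[230.13022608 239.49841307]
 [229.68574028 235.42756648]]
```

View pics/b1.png

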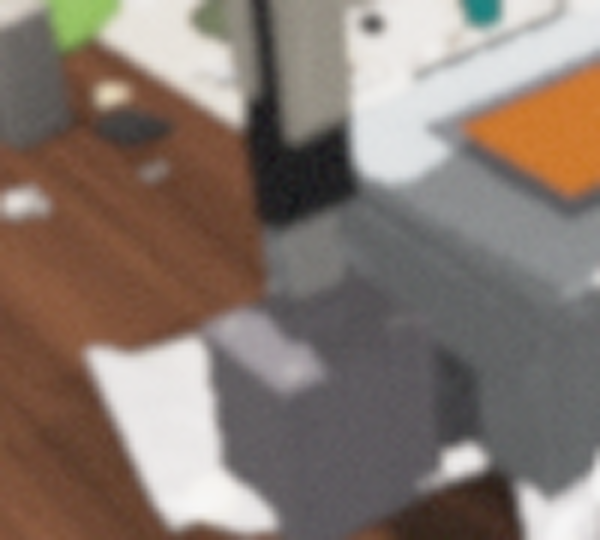

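The blade (crop (308,260), bottom at ~(308,295)) hangs just over the shadowed housing top (crop (320,350)). I'll check the predicted blade corners against the visible edges.

```bash
python3 -c "
from h import *
c=cam('scene');s=read_state();R=cv2.Rodrigues(s['orientation'])[0]
print(s['tool_pos'])
f=c['frame'].astype(int)
for z in(-.047,):
  pts=[s['tool_pos']+R@np.array([a,b,-z]) for a in(-.01,.01) for b in(-.002,.002)]
  print(((proj(c,pts)-[179,186])*6).round())
hd=[s['tool_pos']+R@np.array([a,b,.017]) for a in(-.017,.017) for b in(-.007,.007)]
print('head',((proj(c,hd)-[179,186])*6).round())
for y in (226,228,230,232): print(y,f[y,220:242].sum(1).tolist())
P=cloud(c)
w=P[224:234,222:240].reshape(-1,3); m=(w[:,2]>.085)&(abs(w[:,0]-.546)<.03)&(abs(w[:,1]-.135)<.03)&(w[:,2]<.107); print(m.sum(),np.median(w[m],0),w[m].min(0),w[m].max(0))
w=P[215:222,215:245].reshape(-1,3); m=(w[:,2]>.112)&(abs(w[:,0]-.546)<.03)&(abs(w[:,1]-.135)<.03)&(w[:,2]<.16); print(m.sum(),np.median(w[m],0),w[m].min(0),w[m].max(0))
"
```

```text
[0.54710432 0.1326625  0.13309831]
[[337. 268.]
 [330. 263.]
 [287. 291.]
 [280. 286.]]
head [[355. 191.]
 [331. 174.]
 [269. 230.]
 [245. 212.]]
226 [232, 235, 263, 301, 329, 346, 353, 365, 358, 363, 357, 363, 357, 369, 362, 348, 341, 316, 308, 307, 292, 302]
228 [233, 229, 263, 306, 328, 338, 360, 370, 363, 365, 358, 358, 354, 357, 364, 354, 342, 337, 338, 323, 309, 300]
230 [222, 225, 242, 276, 305, 318, 333, 353, 365, 360, 357, 360, 358, 360, 360, 344, 328, 308, 305, 320, 311, 305]
232 [232, 223, 236, 286, 325, 336, 331, 347, 350, 362, 355, 356, 350, 342, 334, 320, 284, 262, 266, 272, 287, 284]
79 [0.54291395 0.13344862 0.09652914] [0.54082368 0.12255259 0.08554941] [0.54640554 0.14358653 0.10676018]
116 [0.53898597 0.13800029 0.12523339] [0.53613896 0.11560064 0.11208632] [0.54945533 0.15059143 0.13704052]
```

Blade in the scene view is at (0.545, 0.133) against the slot at (0.5445, 0.1345). It's aligned within the clearance, so I shift 1.5 mm and insert slowly.

Call:
move_arm:
  plan:
    - [0,0,0,0.06,0,0,5]
    - [0,0,0,0,0,0.15,5]
    - [0,0,0,0,0,0.15,5]
    - [0,0,0,0,0,0.15,5]
    - [0,0,0,0,0,0.15,5]
    - [0,0,0,0,0,0.15,5]
    - [0,0,0,0,0,0.15,5]
    - [0,0,0,0,0,0.1,5]
    - [0,0,0,0,0,0,5]
    - [0,0,0,0,0,0,5]

```text
t: 11.5
tool_pos: [0.5467, 0.1341, 0.1076]
orientation: [-2.172, -2.27, 0.0]
force: [0.0, 0.1, -0.3]
opening: 0.0139
gripper_force: 29.8
```

```bash
python3 -c "
from h import *
go(.5463,.1356,.087,2.6)"
```

```text
pos [0.5467 0.1341 0.1076] yaz 2.55 zax [-0.  0. -1.] F [ 0.   0.1 -0.3] open 0.0139 29.8 t 11.5
tool shift units [ 0.061 -0.013  0.823] turn -0.008968997628884331
```

Blade is about 9 mm in with no force. Continuing.

Call:
move_arm:
  plan:
    - [0,0,0,0,0,0.15,5]
    - [0,0,0,0,0,0.15,5]
    - [0,0,0,0,0,0.15,5]
    - [0,0,0,0,0,0.15,5]
    - [0,0,0,0,0,0.12,5]
    - [0,0,0,0,0,0.06,5]
    - [0,0,0,0,0,0.03,5]
    - [0,0,0,0,0,0.03,5]
    - [0,0,0,0,0,0,5]
    - [0,0,0,0,0,0,5]

```text
t: 12.5
tool_pos: [0.5469, 0.1341, 0.0878]
orientation: [2.171, 2.27, 0.001]
force: [-4.4, -1.5, 9.6]
opening: 0.014
gripper_force: 30.0
```

```bash
python3 -c "
from h import *
go(.5463,.1356,.087,2.6)"
```

```text
pos [0.5469 0.1341 0.0878] yaz 2.55 zax [ 5.e-04  0.e+00 -1.e+00] F [-4.4 -1.5  9.6] open 0.014 30.0 t 12.5
tool shift units [ 0.059 -0.02   0.032] turn -0.007758917727941128
```

Contact at the expected height, so the shoulder is seated. I press a touch more, then release.

Call:
move_arm:
  plan:
    - [0,0,0,0,0,0.04,5]
    - [0,0,0,0,0,0,5]
    - [0,0,0,0,0,0,15]
    - [0,0,0,0,0,0,30]
    - [0,0,0,0,0,0,45]
    - [0,0,0,0,0,0,45]
    - [0,0,0,0,0,-0.3,45]
    - [0,0,0,0,0,-0.6,45]
    - [0,0,0,0,0,-0.8,45]
    - [0,0,0,0,0,-0.8,45]

```text
t: 13.5
tool_pos: [0.5469, 0.1341, 0.15]
orientation: [2.171, 2.27, 0.001]
force: [0.5, 0.1, -0.4]
opening: 0.0448
gripper_force: 0.0
```

Call:
move_arm:
  plan:
    - [0,0,0,0,0,-0.8,45]
    - [0,0,0,0,0,-0.8,45]
    - [0,0,0,-0.6,-0.5,-0.5,45]
    - [0,0,0,-0.8,-0.5,0,45]
    - [0,0,0,-0.8,-0.5,0,45]
    - [0,0,0,-0.8,-0.5,0,45]
    - [0,0,0,-0.8,-0.5,0,45]
    - [0,0,0,-0.8,-0.5,0,45]
    - [0,0,0,-0.8,-0.5,0,45]
    - [0,0,0,-0.5,-0.5,0,45]

```text
t: 14.5
tool_pos: [0.4532, -0.0189, 0.2022]
orientation: [2.171, 2.268, 0.001]
force: [1.1, -0.5, 0.1]
opening: 0.0448
gripper_force: 0.0
```

```bash
python3 -c "
from h import *
go(.438,-.0144,.077,2.6)
c=cam('scene');P=cloud(c);X,Y,Z=P[...,0],P[...,1],P[...,2]
m=(abs(X-.546)<.03)&(abs(Y-.135)<.03)&(Z>.078); print('key',m.sum(),np.median(P[m],0),np.percentile(Z[m],[2,98]))
t=cam('top');P=cloud(t);X,Y,Z=P[...,0],P[...,1],P[...,2]
m=(abs(X-.546)<.03)&(abs(Y-.135)<.03)&(Z>.1); print('key top',m.sum(),np.median(P[m],0) if m.any() else '')
bm=(Z>.075)&(Z<.1)&(X>.40)&(X<.455)&(Y<.045)&(Y>-.075);print('bar',bm.sum(),np.median(P[bm],0) if bm.any() else '')
save('d1.png',c['frame'],1.4)"
```

```text
pos [ 0.4532 -0.0189  0.2022] yaz 2.51 zax [ 1.8e-03 -6.0e-04 -1.0e+00] F [ 1.1 -0.5  0.1] open 0.0448 0.0 t 14.5
tool shift units [ 0.212 -0.608  5.005] turn -0.01458872353322116
key 332 [0.53861034 0.13707327 0.10101805] [0.07930967 0.1156373 ]
key top 122 [0.5439216  0.1349046  0.11471467]
bar 12 [0.43691618 0.02990038 0.08869388]
```

View pics/d1.png

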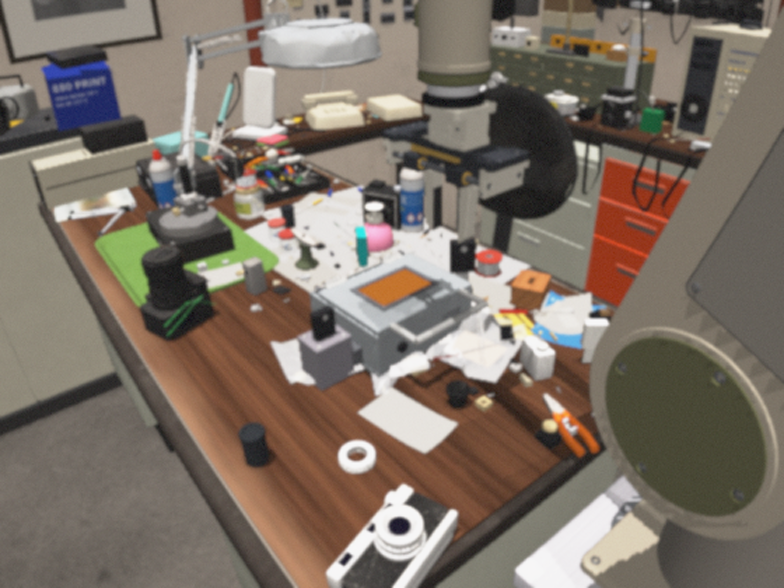

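Key is home in the housing (322,325), top at 0.1147 m, and the holder (530,287) is empty. The gripper is now above the bar.

Call:
move_arm:
  plan:
    - [0,0,0,0.1,-0.3,0.2,36]
    - [0,0,0,0.11,-0.3,0.6,36]
    - [0,0,0,0,0,0.8,36]
    - [0,0,0,0,0,0.8,36]
    - [0,0,0,0,0,0.6,36]
    - [0,0,0,0,0,0.3,36]
    - [0,0,0,0,0,0,36]
    - [0,0,0,0,0,0,36]
    - [0,0,0,0,0,0,36]
    - [0,0,0,0,0,0,36]

```text
t: 15.6
tool_pos: [0.4388, -0.0132, 0.119]
orientation: [2.171, 2.269, 0.001]
force: [0.5, -0.7, 0.3]
opening: 0.0361
gripper_force: 0.0
```

```bash
python3 -c "
from h import *
go(.438,-.0144,.077,2.6)
c=cam('scene')
save('e1.png',c['frame'][150:270,230:370],5)"
```

```text
pos [ 0.4388 -0.0132  0.119 ] yaz 2.55 zax [ 1.6e-03 -2.0e-04 -1.0e+00] F [ 0.5 -0.7  0.3] open 0.0361 0.0 t 15.6
tool shift units [-0.048 -0.037  1.68 ] turn -0.008588522824417058
```

View pics/e1.png

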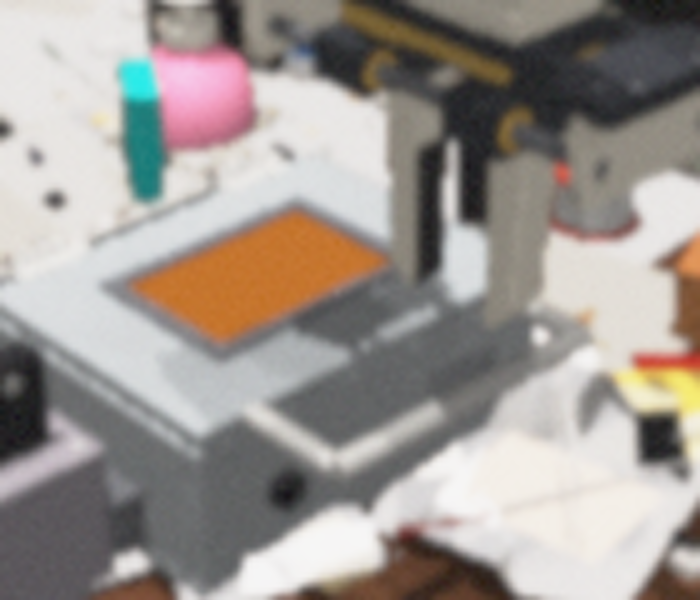

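The fingers (415,270) and (510,310) straddle the bar, which runs from (340,460) up to the right. I'll descend and pinch.

Call:
move_arm:
  plan:
    - [0,0,0,0,-0.03,0.3,36]
    - [0,0,0,0,0,0.4,36]
    - [0,0,0,0,0,0.4,36]
    - [0,0,0,0,0,0.4,36]
    - [0,0,0,0,0,0.18,36]
    - [0,0,0,0,0,0,36]
    - [0,0,0,0,0,0,5]
    - [0,0,0,0,0,0,5]
    - [0,0,0,0,0,0,5]
    - [0,0,0,0,0,0,5]
  force: 15

```text
t: 16.65
tool_pos: [0.4377, -0.0132, 0.0764]
orientation: [2.171, 2.27, 0.001]
force: [-0.0, -0.6, -0.8]
opening: 0.009
gripper_force: 0.0
```

```bash
python3 -c "
from h import *
go(.438,-.0144,.077,2.6)
s=read_state();p=s['tool_pos'];R=cv2.Rodrigues(s['orientation'])[0]
# waypoints relative (tool y along box x, tool z down)
th=np.radians([0,5,10,15,20,25,30,35,40,45,50,54,55,60,65,68])
d=np.c_[np.degrees(th),.21*(1-np.cos(th))/.025,-.21*np.sin(th)/.025]
print(d.round(2)); print(np.diff(d,axis=0).round(3))"
```

```text
pos [ 0.4377 -0.0132  0.0764] yaz 2.55 zax [ 7.e-04 -1.e-04 -1.e+00] F [-0.  -0.6 -0.8] open 0.009 0.0 t 16.65
tool shift units [-0.047  0.011 -0.023] turn -0.008585766234518491
[[ 0.00e+00  0.00e+00 -0.00e+00]
 [ 5.00e+00  3.00e-02 -7.30e-01]
 [ 1.00e+01  1.30e-01 -1.46e+00]
 [ 1.50e+01  2.90e-01 -2.17e+00]
 [ 2.00e+01  5.10e-01 -2.87e+00]
 [ 2.50e+01  7.90e-01 -3.55e+00]
 [ 3.00e+01  1.13e+00 -4.20e+00]
 [ 3.50e+01  1.52e+00 -4.82e+00]
 [ 4.00e+01  1.97e+00 -5.40e+00]
 [ 4.50e+01  2.46e+00 -5.94e+00]
 [ 5.00e+01  3.00e+00 -6.43e+00]
 [ 5.40e+01  3.46e+00 -6.80e+00]
 [ 5.50e+01  3.58e+00 -6.88e+00]
 [ 6.00e+01  4.20e+00 -7.27e+00]
 [ 6.50e+01  4.85e+00 -7.61e+00]
 [ 6.80e+01  5.25e+00 -7.79e+00]]
[[ 5.     0.032 -0.732]
 [ 5.     0.096 -0.727]
 [ 5.     0.159 -0.715]
 [ 5.     0.22  -0.699]
 [ 5.     0.28  -0.677]
 [ 5.     0.338 -0.65 ]
 [ 5.     0.394 -0.618]
 [ 5.     0.446 -0.581]
 [ 5.     0.495 -0.54 ]
 [ 5.     0.54  -0.495]
 [ 4.     0.462 -0.361]
 [ 1.     0.119 -0.085]
 [ 5.     0.618 -0.394]
 [ 5.     0.65  -0.338]
 [ 3.     0.403 -0.175]]
```

Call:
move_arm:
  plan:
    - [0,0,0,0,0,0,5]
    - [0,0,0,0,0,0,5]
    - [0,0,0,0,0,0,5]
    - [0,0,0,0,0,0,5]
    - [0,0,0,0,0,0,5]
    - [0,0,0,0,0,0,5]
    - [0,0,0,0,0,0,5]
    - [0,0,0,0,0,0,5]
    - [0,0,0,0,0,0,5]
    - [0,0,0,0,0,0,5]

```text
t: 17.65
tool_pos: [0.4374, -0.0132, 0.076]
orientation: [2.171, 2.27, 0.0]
force: [0.7, 0.1, 0.2]
opening: 0.005
gripper_force: 0.0
```

```bash
python3 -c "
from h import *
go(.438,-.0144,.077,2.6)
c=cam('scene');t=cam('top');P=cloud(t)
save('e2.png',np.hstack([cv2.resize(c['frame'][170:270,250:350],(400,400),interpolation=2),cv2.resize(t['frame'][190:290,230:330],(400,400),interpolation=2)]))"
```

```text
pos [ 0.4374 -0.0132  0.076 ] yaz 2.55 zax [ 0.  0. -1.] F [0.7 0.1 0.2] open 0.005 0.0 t 17.65
tool shift units [-0.05   0.023 -0.038] turn -0.008645616303383378
```

View pics/e2.png

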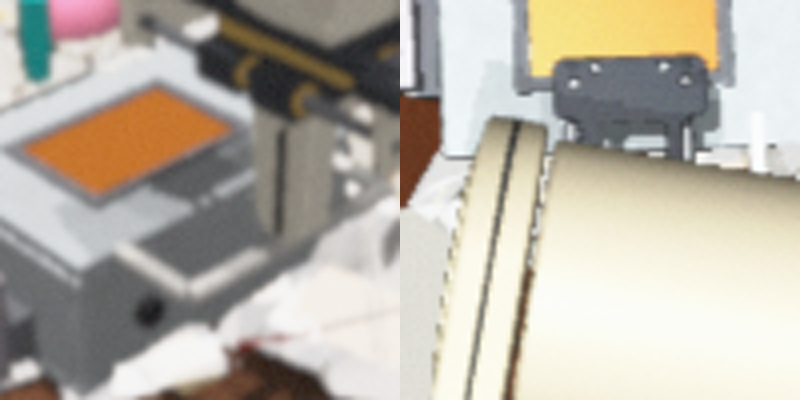

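The fingers closed on nothing (opening 5 mm, left crop (290,190)); the bar's visible part runs (185,295)-(265,245). I'll measure where the bar is now.

```bash
python3 -c "
from h import *
c=cam('scene');P=cloud(c)
print('proj bar left,mid,TCP,tip',proj(c,[[.435,.0505,.085],[.438,-.0144,.085],[.4374,-.0132,.076],[.4374,-.0132,.065]]).round(1))
f=c['frame'].sum(2)
for u in (296,300,304,308,312,316):
  v0=int(244-(u-296)*12.8/20)
  print(u,[(v,int(f[v,u]),*P[v,u].round(3)) for v in range(v0-5,v0+6)])
"
```

```text
proj bar left,mid,TCP,tip [[298.1 242.5]
 [321.9 229.6]
 [321.5 233.6]
 [321.3 238.1]]
296 [(239, 442, np.float64(0.443), np.float64(0.049), np.float64(0.088)), (240, 533, np.float64(0.439), np.float64(0.053), np.float64(0.09)), (241, 568, np.float64(0.437), np.float64(0.054), np.float64(0.089)), (242, 545, np.float64(0.438), np.float64(0.054), np.float64(0.086)), (243, 465, np.float64(0.436), np.float64(0.055), np.float64(0.086)), (244, 389, np.float64(0.434), np.float64(0.056), np.float64(0.084)), (245, 339, np.float64(0.435), np.float64(0.056), np.float64(0.082)), (246, 307, np.float64(0.486), np.float64(0.013), np.float64(0.03)), (247, 303, np.float64(0.487), np.float64(0.012), np.float64(0.026)), (248, 300, np.float64(0.487), np.float64(0.012), np.float64(0.024)), (249, 312, np.float64(0.487), np.float64(0.013), np.float64(0.022))]
300 [(236, 302, np.float64(0.487), np.float64(0.001), np.float64(0.05)), (237, 341, np.float64(0.488), np.float64(0.001), np.float64(0.047)), (238, 449, np.float64(0.488), np.float64(0.001), np.float64(0.044)), (239, 574, np.float64(0.436), np.float64
[... 2855 characters left out ...]
t64(0.095)), (227, 338, np.float64(0.443), np.float64(-0.003), np.float64(0.093)), (228, 309, np.float64(0.491), np.float64(-0.048), np.float64(0.047)), (229, 300, np.float64(0.49), np.float64(-0.047), np.float64(0.045)), (230, 310, np.float64(0.439), np.float64(0.0), np.float64(0.09)), (231, 348, np.float64(0.437), np.float64(0.003), np.float64(0.09)), (232, 400, np.float64(0.436), np.float64(0.004), np.float64(0.088)), (233, 450, np.float64(0.433), np.float64(0.006), np.float64(0.088)), (234, 453, np.float64(0.431), np.float64(0.008), np.float64(0.088)), (235, 406, np.float64(0.432), np.float64(0.007), np.float64(0.084)), (236, 350, np.float64(0.431), np.float64(0.008), np.float64(0.083))]
```

```bash
python3 -c "
from h import *
c=cam('scene');P=cloud(c);X,Y,Z=P[...,0],P[...,1],P[...,2]
f=c['frame'].sum(2)
for u in (315,318,321,324,327,330):
  print(u,[(v,int(f[v,u]),*(float(x) for x in P[v,u].round(3))) for v in range(216,242,2)])
m=(abs(X-.437)<.03)&(abs(Y+.013)<.015)&(Z>.05)&(Z<.13);print(m.sum(),np.percentile(P[m],[2,50,98],axis=0).round(4))
s=read_state();print(s['q'],s['opening'])
"
```

```text
315 [(216, 393, 0.447, -0.003, 0.117), (218, 394, 0.449, -0.005, 0.111), (220, 398, 0.449, -0.005, 0.107), (222, 389, 0.448, -0.005, 0.102), (224, 374, 0.45, -0.006, 0.096), (226, 346, 0.49, -0.044, 0.055), (228, 296, 0.49, -0.044, 0.049), (230, 305, 0.441, 0.002, 0.09), (232, 442, 0.434, 0.008, 0.091), (234, 503, 0.432, 0.01, 0.088), (236, 384, 0.433, 0.008, 0.082), (238, 306, 0.492, -0.046, 0.02), (240, 319, 0.491, -0.046, 0.016)]
318 [(216, 327, 0.44, -0.004, 0.12), (218, 321, 0.441, -0.006, 0.115), (220, 324, 0.441, -0.005, 0.11), (222, 294, 0.439, -0.004, 0.107), (224, 300, 0.441, -0.006, 0.1), (226, 296, 0.44, -0.005, 0.096), (228, 293, 0.491, -0.054, 0.044), (230, 327, 0.437, -0.003, 0.09), (232, 358, 0.434, -0.0, 0.087), (234, 353, 0.432, 0.001, 0.084), (236, 304, 0.491, -0.054, 0.023), (238, 326, 0.492, -0.055, 0.016), (240, 546, 0.49, -0.054, 0.012)]
321 [(216, 315, 0.432, -0.005, 0.124), (218, 335, 0.432, -0.005, 0.12), (220, 344, 0.43, -0.004, 0.116), (222, 351, 0.432, -0.005, 0.11), (224, 358, 0.432, -0.006, 0.105), (226, 350, 0.431, -0.005, 0.101), (228, 372, 0.431, -0.
[... 1053 characters left out ...]
0.073, 0.014), (240, 709, 0.475, -0.068, 0.014)]
330 [(216, 409, 0.419, -0.016, 0.126), (218, 412, 0.419, -0.017, 0.121), (220, 415, 0.419, -0.017, 0.116), (222, 414, 0.419, -0.017, 0.112), (224, 419, 0.419, -0.017, 0.107), (226, 394, 0.433, -0.032, 0.088), (228, 425, 0.432, -0.032, 0.084), (230, 543, 0.491, -0.092, 0.022), (232, 604, 0.487, -0.087, 0.021), (234, 614, 0.488, -0.089, 0.015), (236, 657, 0.486, -0.087, 0.011), (238, 706, 0.478, -0.08, 0.013), (240, 714, 0.471, -0.072, 0.015)]
309 [[ 0.418  -0.0229  0.0842]
 [ 0.4324 -0.0054  0.1112]
 [ 0.4531 -0.001   0.1293]]
[-1.47331416e-01 -2.23377974e-01  2.06700970e+00 -6.36254587e-07
  1.29797472e+00 -1.91855944e-01] 0.005101068854472624
```

The depth map puts the fingertips at z≈0.097, about 30 mm above what the state implies, so they closed above the bar (top 0.091). x and y are right. I'll reopen, lower 30 mm, then check before closing.

Call:
move_arm:
  plan:
    - [0,0,0,0,0,-0.2,36]
    - [0,0,0,0,0,0,36]
    - [0,0,0,0,0,0,36]
    - [0,0,0,0,0,0,36]
    - [0,0,0,0,0,0,36]
    - [0,0,0,0,0,0.3,36]
    - [0,0,0,0,0,0.3,36]
    - [0,0,0,0,0,0.3,36]
    - [0,0,0,0,0,0,36]
    - [0,0,0,0,0,0,36]

```text
t: 18.85
tool_pos: [0.4369, -0.0131, 0.058]
orientation: [-2.171, -2.27, 0.001]
force: [0.2, 0.5, -0.2]
opening: 0.0359
gripper_force: 0.0
```

```bash
cat >> h.py <<'E'
def tips():
    c=cam('scene');P=cloud(c);X,Y,Z=P[...,0],P[...,1],P[...,2]
    p=read_state()['tool_pos']
    for nm,lo,hi in(('near',-.045,-.014),('far',.014,.045)):
        m=(X-p[0]>lo)&(X-p[0]<hi)&(abs(Y-p[1])<.014)&(Z>.055)&(Z<.2)
        if m.any(): print(nm,m.sum(),'minz',np.percentile(Z[m],[0,2,5]).round(4),'x',np.percentile(X[m],[2,98]).round(4))
    return c
E
python3 -c "
from h import *
go(.438,-.0144,.046,2.6);tips()"
```

```text
pos [ 0.4369 -0.0131  0.058 ] yaz 2.55 zax [-1.1e-03  2.0e-04 -1.0e+00] F [ 0.2  0.5 -0.2] open 0.0359 0.0 t 18.85
tool shift units [-0.054  0.042  0.48 ] turn -0.008651837951724639
near 349 minz [0.0758 0.0803 0.084 ] x [0.3942 0.4163]
far 386 minz [0.075  0.0787 0.0814] x [0.4533 0.4689]
```

Call:
move_arm:
  plan:
    - [0,0,0,0,0.04,0.2,36]
    - [0,0,0,0,0,0.2,36]
    - [0,0,0,0,0,0,25]
    - [0,0,0,0,0,0,15]
    - [0,0,0,0,0,0,8]
    - [0,0,0,0,0,0,5]
    - [0,0,0,0,0,0,5]
    - [0,0,0,0,0,0,5]
    - [0,0,0,0,0,0,5]
    - [0,0,0,0,0,0,5]
  force: 20

```text
t: 19.9
tool_pos: [0.4389, -0.0131, 0.0488]
orientation: [2.171, 2.27, 0.001]
force: [3.8, 1.0, -1.5]
opening: 0.0111
gripper_force: 20.0
```

```bash
python3 -c "
from h import *
go(.438,-.0144,.046,2.6);tips()"
```

```text
pos [ 0.4389 -0.0131  0.0488] yaz 2.55 zax [ 1.2e-03 -1.0e-04 -1.0e+00] F [ 3.8  1.  -1.5] open 0.0111 20.0 t 19.9
tool shift units [-0.049 -0.039  0.113] turn -0.008495555663829165
near 357 minz [0.0722 0.076  0.0782] x [0.3952 0.4243]
far 53 minz [0.0771 0.0783 0.0828] x [0.453  0.4599]
```

Bar pinched (11.1 mm, 20 N). Raising along the arc to 25°.

Call:
move_arm:
  plan:
    - [0,0,0,0,0.01,-0.37,5]
    - [0,0,0,0,0.02,-0.365,5]
    - [0,0,0,0,0.04,-0.365,5]
    - [0,0,0,0,0.06,-0.36,5]
    - [0,0,0,0,0.07,-0.36,5]
    - [0,0,0,0,0.09,-0.355,5]
    - [0,0,0,0,0.1,-0.35,5]
    - [0,0,0,0,0.12,-0.345,5]
    - [0,0,0,0,0.13,-0.34,5]
    - [0,0,0,0,0.15,-0.335,5]

```text
t: 20.95
tool_pos: [0.4595, -0.0121, 0.1373]
orientation: [2.17, 2.269, 0.003]
force: [14.9, 1.0, -9.7]
opening: 0.0113
gripper_force: 20.0
```

```bash
cat >> h.py <<'E'
def hatch():
    c=cam('scene');P=cloud(c).reshape(-1,3)-[.6478,-.0049,.085]
    a=np.radians(2.6); x=-(P[:,0]*np.cos(a)+P[:,1]*np.sin(a)); y=-P[:,0]*np.sin(a)+P[:,1]*np.cos(a); z=P[:,2]
    r=np.hypot(x,z); t=np.degrees(np.arctan2(z,x)); m=(r>.06)&(r<.145)&(abs(y)<.095)&(t>-3)&(t<110)
    h,e=np.histogram(t[m],bins=np.arange(-3,111,1.)); k=h.argmax(); q=t[m][abs(t[m]-e[k]-.5)<4]
    # surface is 4 mm above the hinge plane
    rr=r[m][abs(t[m]-e[k]-.5)<4]; print('hatch deg raw',np.median(q).round(2),'corr',np.median(q-np.degrees(np.arcsin(.004/rr))).round(2),len(q))
E
python3 -c "
from h import *
go(.438,-.0144,.046);hatch()"
```

```text
pos [ 0.4595 -0.0121  0.1373] yaz 2.55 zax [ 2.9e-03  3.0e-04 -1.0e+00] F [14.9  1.  -9.7] open 0.0113 20.0 t 20.95
tool shift units [-0.054 -0.874  3.651] turn None
hatch deg raw 28.23 corr 25.88 452
```

Call:
move_arm:
  plan:
    - [0,0,0,0,0.22,-0.31,5]
    - [0,0,0,0,0.22,-0.3,5]
    - [0,0,0,0,0.19,-0.315,5]
    - [0,0,0,0,0.2,-0.305,5]
    - [0,0,0,0,0.22,-0.295,5]
    - [0,0,0,0,0.23,-0.285,5]
    - [0,0,0,0,0.24,-0.275,5]
    - [0,0,0,0,0.255,-0.265,5]
    - [0,0,0,0,0.265,-0.255,5]
    - [0,0,0,0,0.275,-0.24,5]

```text
t: 22.0
tool_pos: [0.5143, -0.0094, 0.2094]
orientation: [-2.169, -2.268, 0.004]
force: [-8.2, 1.8, 8.3]
opening: 0.0112
gripper_force: 20.0
```

```bash
python3 -c "
from h import *
go(.438,-.0144,.046);hatch()"
```

```text
pos [ 0.5143 -0.0094  0.2094] yaz 2.56 zax [-4.e-03  3.e-04 -1.e+00] F [-8.2  1.8  8.3] open 0.0112 20.0 t 22.0
tool shift units [-0.065 -3.032  6.548] turn None
hatch deg raw 47.36 corr 45.21 875
```

```bash
cat >> h.py <<'E'
def hatch2():
    c=cam('scene');P0=cloud(c).reshape(-1,3);P=P0-[.6478,-.0049,.085]
    a=np.radians(2.6); x=-(P[:,0]*np.cos(a)+P[:,1]*np.sin(a)); y=-P[:,0]*np.sin(a)+P[:,1]*np.cos(a); z=P[:,2]
    for lo,hi in((30,60),(60,95),(-95,-50),(-95,95)):
        m=(x>-.05)&(x<.25)&(y>lo/1000)&(y<hi/1000)&(z>.015)&(z<.16)&(np.hypot(x,z)<.15)
        if m.sum()<20: continue
        X=np.c_[x[m],z[m]]; best=None
        rng=np.random.default_rng(0)
        for _ in range(300):
            i,j=rng.choice(len(X),2,False); d=X[j]-X[i]
            if np.hypot(*d)<.03: continue
            n=np.array([-d[1],d[0]])/np.hypot(*d); w=abs((X-X[i])@n)<.0025
            if best is None or w.sum()>best.sum(): best=w
        v=cv2.fitLine(X[best].astype(np.float32),cv2.DIST_L2,0,.01,.01).ravel()
        ang=np.degrees(np.arctan2(v[1],v[0]))%180; off=(v[0]*(-v[3])-v[1]*(-v[2]))
        print('plane y',lo,hi,best.sum(),'of',m.sum(),'deg',round(float(ang),2),'offset mm',round(float(off*1000),1))
    m=(np.hypot(x,z)>.185)&(np.hypot(x,z)<.235)&(abs(y)<.07)&(abs(y)>.02)&(z>.02)
    print('bar pts',m.sum(),'r',np.percentile(np.hypot(x,z)[m],[5,50,95]).round(3),'ang',np.percentile(np.degrees(np.arctan2(z,x))[m],[5,50,95]).round(1))
    return c
E
python3 -c "
from h import *
c=hatch2(); save('f1.png',c['frame'][90:260,190:400],3.5)"
```

```text
plane y 30 60 211 of 211 deg 49.8 offset mm 3.5
plane y 60 95 271 of 271 deg 50.04 offset mm 4.2
plane y -95 -50 271 of 271 deg 50.7 offset mm 4.8
plane y -95 95 1279 of 1279 deg 50.04 offset mm 3.9
bar pts 285 r [0.195 0.214 0.217] ang [48.9 49.8 52. ]
```

View pics/f1.png

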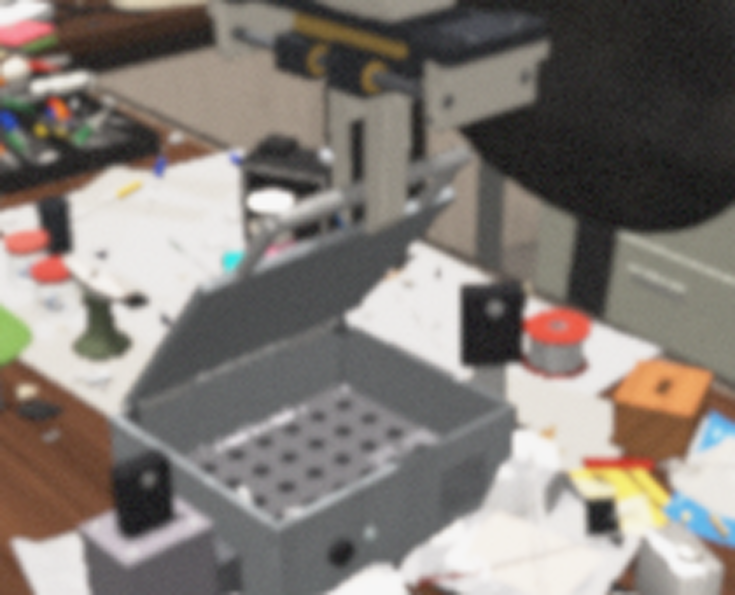

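The hatch is held at 50° (bar pinched at (370,200), key in place at (145,490), panel plane fit 50.0°). Now past the balance point to about 67°.

Call:
move_arm:
  plan:
    - [0,0,0,0,0.18,-0.17,5]
    - [0,0,0,0,0.2,-0.155,5]
    - [0,0,0,0,0.2,-0.15,5]
    - [0,0,0,0,0.205,-0.145,5]
    - [0,0,0,0,0.21,-0.14,5]
    - [0,0,0,0,0.21,-0.13,5]
    - [0,0,0,0,0.215,-0.12,5]
    - [0,0,0,0,0.22,-0.11,5]
    - [0,0,0,0,0.22,-0.105,5]
    - [0,0,0,0,0.22,-0.095,5]

```text
t: 23.1
tool_pos: [0.5684, -0.0073, 0.2413]
orientation: [-2.171, -2.27, 0.0]
force: [-2.3, 1.4, 2.9]
opening: 0.011
gripper_force: 20.0
```

```bash
python3 -c "
from h import *
go(.438,-.0144,.046);hatch2()"
```

```text
pos [ 0.5684 -0.0073  0.2413] yaz 2.55 zax [-1.e-04  0.e+00 -1.e+00] F [-2.3  1.4  2.9] open 0.011 20.0 t 23.1
tool shift units [-0.051 -5.222  7.812] turn None
plane y 30 60 434 of 436 deg 67.31 offset mm 4.6
plane y 60 95 544 of 544 deg 67.54 offset mm 5.2
plane y -95 -50 539 of 540 deg 67.62 offset mm 4.5
plane y -95 95 2579 of 2589 deg 67.43 offset mm 4.6
bar pts 283 r [0.192 0.213 0.216] ang [65.6 66.4 68.1]
```

67.4°, past balance. Easing back to 54°.

Call:
move_arm:
  plan:
    - [0,0,0,0,-0.2,0.085,5]
    - [0,0,0,0,-0.22,0.1,5]
    - [0,0,0,0,-0.21,0.105,5]
    - [0,0,0,0,-0.205,0.11,5]
    - [0,0,0,0,-0.2,0.12,5]
    - [0,0,0,0,-0.195,0.12,5]
    - [0,0,0,0,-0.19,0.125,5]
    - [0,0,0,0,-0.185,0.125,5]
    - [0,0,0,0,-0.1,0.07,5]
    - [0,0,0,0,0,0,5]

```text
t: 24.15
tool_pos: [0.5247, -0.0094, 0.2169]
orientation: [-2.171, -2.27, 0.001]
force: [-0.1, -0.7, 0.1]
opening: 0.0113
gripper_force: 20.0
```

Call:
move_arm:
  plan:
    - [0,0,0,0,0,0,5]
    - [0,0,0,0,0,0,5]
    - [0,0,0,0,0,0,5]
    - [0,0,0,0,0,0,5]
    - [0,0,0,0,0,0,5]
    - [0,0,0,0,0,0,5]
    - [0,0,0,0,0,0,5]
    - [0,0,0,0,0,0,5]
    - [0,0,0,0,0,0,5]
    - [0,0,0,0,0,0,5]

```text
t: 25.15
tool_pos: [0.5253, -0.0093, 0.2173]
orientation: [2.171, 2.27, -0.0]
force: [0.9, -2.4, 0.4]
opening: 0.0113
gripper_force: 20.0
```

```bash
python3 -c "
from h import *
go(.438,-.0144,.046);c=hatch2()
P=cloud(c);X,Y,Z=P[...,0],P[...,1],P[...,2]
m=(abs(X-.546)<.03)&(abs(Y-.135)<.03)&(Z>.078); print('key',m.sum(),np.percentile(Z[m],[2,98]))
print(read_state()['dq'].round(4))"
```

```text
pos [ 0.5253 -0.0093  0.2173] yaz 2.55 zax [ 0.e+00 -1.e-04 -1.e+00] F [ 0.9 -2.4  0.4] open 0.0113 20.0 t 25.15
tool shift units [-0.047 -3.498  6.851] turn None
plane y 30 60 257 of 257 deg 53.39 offset mm 4.1
plane y 60 95 330 of 330 deg 53.54 offset mm 4.6
plane y -95 -50 324 of 324 deg 54.01 offset mm 4.8
plane y -95 95 1548 of 1548 deg 53.52 offset mm 4.2
bar pts 279 r [0.195 0.213 0.216] ang [52.1 53.  54.7]
key 333 [0.0791982  0.11549056]
[ 0.0005  0.0013 -0.0008 -0.001  -0.002  -0.0005]
```

The hatch is held still at about 53.7°, the key is home, and forces are near zero. Handing in.

```bash
python3 -c "
from plant import close_job
print(close_job())"
```

```text
the job is handed in; nothing more can be done
None
```

I handed the job in at about 25 s of the 64 s allowed: the isolator key is fully home, and the hatch went past its balance point to about 67°, then back to about 54°, where the gripper holds it still.

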